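Dial open the cutter lockbox

ROBOT

A 7-joint arm with a two-finger parallel gripper is mounted at the origin on a cart in front of the work surface, level with it; the furniture and walls round the work are solid. World frame = base frame: x ahead of the robot, y to its left, z up, the work surface at z = 0. Lengths are in m, angles in rad, forces in N, time in s.
With the tool pointing down it reaches from about 0.4 to 0.85 m from the base axis. Payload 10.4 kg.
Tool frame: the origin (TCP) lies between the finger pads; the fingertips stand 19 mm ahead of it and the grasp point (between the pads) is the TCP (manip.tip_reach is the z of the fingertips in the tool frame, in m); z points along the fingers, y is the direction in which the jaws open and shut (so a half turn about z gives the same grasp; the last joint's range is limited). The gripper opens to 85 mm and grips with 20 to 120 N. Pads are 22 mm wide; open, the fingers measure 114 mm over their backs; the gripper's body (76 mm by 85 mm) begins 54 mm behind the grasp point. The pads swing forward as they close: fully open they stand 13 mm farther back than shut.
Start: joints at [1.246, 0.332, -0.065, 1.46, 0.022, 1.35, -0.088], TCP at [0.186, -0.597, 0.25] pointing down, gripper open.
Joint ranges: [-2.6, 2.6], [-0.5, 2.12], [-1.47, 1.34], [0.16, 2.42], [-1.27, 4.41], [0.06, 2.06], [-2.6, 2.6]. Speed limits (rad/s): [2.22, 2.22, 2.79, 2.79, 3.14, 3.14, 3.14].

INTERFACE

Orientations are given as a unit quaternion [x, y, z, w].
In Python, from workcell import sensors, cams, manip gives the robot as it stands.
- The arm moves only by the shell command python3 -m jog 'ROWS' [FORCE]. ROWS is JSON, a list of rows, each a list of 3 entries, a list of its own where there are three numbers: the shift along the world's x, y, z in m, then the turn, a rotation vector about the world's x, y, z in rad, then the opening in per cent of the stroke, from 0 (shut) to 100 (fully open). In form: [[[dx, dy, dz], [wx, wy, wz], grip], ...]. A call has 1 to 5 rows; each row shifts and turns the pose as measured when the row begins; what a row does not reach is not made up. A row lasts 1/8 s, in which the tool goes at most 62.5 mm and 10.7 degrees, less where a joint would pass 70% of its speed; a pose out of reach is approached as far as the arm can. A call with a gripper value outside its range is refused whole. The fingers move at their own pace and stop on an object; FORCE is the grip in N (left out, the last holds). Time passes only in rows, so rows that do not move let the fingers close. It gives the time, the measured TCP pose, the force and the opening at its end, in the units of the state.
- sensors.get_obs(): the state, without advancing time (a new reading comes with each control period).
- cams.camera(name): name is "scene" or "side" or "wrist"; returns (picture, depth): 384x512x3 uint8, red, green, blue; 384x512 float32, m along the optical axis (not along the pixel's ray), 0 where there is no reading.
- cams.camera_model(name): a dict with "intrinsics" (3x3 intrinsics, pixels), "view" (4x4, takes a point from world to camera coordinates). Camera axes: x right, y down, z forward; pixel columns grow to the right and rows downward; lengths in m; the calibration is good to about 2 mm. A picture is of the moment at which its call begins: read the wrist's pose just before it. camera_model takes no time and is no camera call; for the wrist camera it gives the pose at the moment of the call.
- manip.hand_in(): hands the job in, once; it reports no verdict.
The state is a dict: "clock": time; "joint_pos": joint angles; "joint_velocities": joint speeds; "tau": joint torques, N m; "position": TCP position; "ee_rot": TCP orientation; "ft_force": force on the tool from outside, world axes, zero at the start; "torque": the same for the moment, N m; "grip_width": opening from 0.0 (shut) to 1.0 (fully open).
Only numpy, scipy, OpenCV 4.12 (cv2) and the standard library are available. Lean on these libraries where they do the work, as an engineer would, in place of code of your own. Each camera call takes 0.05 s, during which the arm holds its last target.

TASK

Open the grey cutter lockbox; its dial reads like a clock face whose twelve is the pair of short bars at the box's far edge, with the crank knob as the hand. Wind the crank clockwise (seen from above) at least two full turns and stop at four, go back counter-clockwise one full turn past four and on to stop at one, then turn slowly clockwise again and feel for the place, different each time, where the dial comes up firm against a stop: stop turning there, do not force it. Let go of the crank and slide the shutter beside it fully open, away from the dial, without disturbing the loose parts lying near the box.

Things in the scene. Friction and masses are not known exactly. Their poses are not given: they have to be found in the camera images.
- lockbox: Grey steel lockbox, 90 x 190 x 125 mm, fixed to the bench, turned up to 0.15 rad; origin at the centre of its underside. x points to its far long side, y along it to the left, z up. Its top (the deck, z = 125 mm) has the combination dial at the -y end and the sliding shutter at the +y end.
- dial_axis (a point): Centre of the dial, on the deck; axes as the box's, so x points to twelve o'clock (two parallel bars), -y to three. Three, six and nine have one bar each, other hours a stud, 40 mm from the axis. Dial: knurled dark disc, 68 mm diameter, its top 9 mm above this point, the flat crank arm 13 mm, the hub 16 mm. It drags two hidden wheels, each with 5.5 rad of lost motion.
- crank_grip (a point): Centre of the black upright crank knob, 28 mm from the dial axis, 33 mm above the deck: a cylinder, 18 mm diameter, from 13 to 53 mm above the deck. It spins freely on its own axis, so it can be pinched from above and carried round a circle without turning the hand. Turning takes about 1 to 5 N at the knob; at the final stop the force rises by 5 N for every 0.1 rad (2.8 mm) farther.
- dial (a joint): Dial angle, rad, counted over full turns: 0 with the knob at twelve, positive counter-clockwise from above (one is -0.52, four is -2.09). Starts within 1.2 of 0. The farthest point before each reversal counts, within about 10 degrees of the hour named. After one, the final stop comes somewhere between half past two and nine; if it runs past ten, dial all again from the start.
- telltale (a point): Top of a small brass pin, 4 mm across, in a black slot at the deck's far edge between dial and shutter, 37.5 mm along x and 34 mm along y from the dial axis while locked. At the final stop a spring bolt drops in by itself, frees the shutter, holds the dial both ways and carries this pin 8 mm along the box's -x.
- shutter_grip (a point): Centre of the black upright knob on the shutter, 18 mm diameter, from 10 to 39 mm above the deck (this point: 26 mm), 89 mm from the dial axis along the box's y while shut.
- shutter (a joint): Travel of the sliding steel shutter (82 x 91 x 4 mm) over the cutter compartment, m: 0 shut, 0.055 fully open, along the box's +y, away from the dial. It slides with about 1.5 N when unlocked, is held fast by the bolt until then, and stays where it is left, standing out over the box's end.
- round_slug: Bystander: loose bright steel cylinder, 54 mm diameter, 50 mm tall, left of the box; origin at the centre of its underside.
- clamp_strap: Bystander: loose brown clamp strap with two holes, 28 x 76 x 14 mm, lying near the bench's front edge left of the box; origin at the centre of its underside.
- hex_nut: Bystander: loose hexagon nut, 23 x 25 x 16 mm, on the bench right of the box; origin at the centre of its underside.
- cam (a joint): Wind-up of the hidden cushion spring in the dial, rad: 0 until the final stop is met, then how far the dial has been forced on beyond it (clockwise positive). Over 0.45 (some 20 N at the knob) the dial has been forced and the lock is damaged.

How it is judged:
By the outcome, as a careful person would: the job done as asked, in the order asked, and still so for the second after the job is handed in, with the robot touching nothing.
It also fails if it takes over 72 s, if anything falls off the work surface, if the arm or the gripper's body presses on something with over 40 N, if the wrist force passes 120 N, or if a joint passes its speed limit or range.

## Working session

There is one attempt and no reset: what is moved stays moved. The work goes in short steps, Python scripts to look and compute and a shell command to move; the robot and the scene stay as the last step left them, time stands still between calls to the robot, and variables do not carry over. Pictures are saved under pics/ and viewed, and the job is handed in when it is done.

```bash
mkdir -p pics; ls
cat > h.py <<'E'
import numpy as np,cv2
from workcell import sensors,cams,manip
def snap(n,f):
    m=cams.camera_model(n); p,d=cams.camera(n)
    cv2.imwrite(f'pics/{f}.png',p[:,:,::-1]); np.savez(f'{f}.npz',p=p,d=d,K=m['intrinsics'],V=m['view'])
def crop(f,u0,v0,u1,v1,s,o):
    p=cv2.imread(f'pics/{f}.png')[v0:v1,u0:u1]; cv2.imwrite(f'pics/{o}.png',cv2.resize(p,None,fx=s,fy=s,interpolation=cv2.INTER_CUBIC))
def pt(f,u,v,z=None):
    q=np.load(f'{f}.npz');K,V,d=q['K'],q['V'],q['d']
    r=np.linalg.inv(K)@[u,v,1]; T=np.linalg.inv(V)
    if z is None: return T[:3,:3]@(r*d[int(round(v)),int(round(u))])+T[:3,3]
    w=T[:3,:3]@r; return T[:3,3]+w*(z-T[2,3])/w[2]
def proj(f,P):
    q=np.load(f'{f}.npz'); c=q['V']@np.append(P,1); c=q['K']@c[:3]; return c[:2]/c[2]
E
python3 - <<'E'
from h import *
o=sensors.get_obs()
for k in o: print(k,np.round(o[k],3))
snap('scene','s0');snap('side','d0');print(manip.tip_reach)
for n in('scene','side'):print(np.round(np.linalg.inv(cams.camera_model(n)['view']),2))
E
```

```text
pics
clock 0.0
joint_pos [ 1.246  0.333 -0.065  1.461  0.022  1.35  -0.089]
joint_velocities [ 0.    -0.     0.     0.    -0.     0.    -0.002]
tau [ 1.0000e-03 -6.2545e+01  4.9000e-02 -3.9161e+01  1.6000e-02  1.0000e-02
  0.0000e+00]
position [ 0.186 -0.596  0.25 ]
ee_rot [ 0.989  0.15  -0.    -0.001]
ft_force [-0.933  0.766  0.573]
torque [0.04  0.027 0.024]
grip_width 0.999
0.019
[[ 0.03 -0.61  0.79 -0.21]
 [-1.   -0.    0.04  0.23]
 [-0.02 -0.8  -0.61  0.65]
 [ 0.    0.    0.    1.  ]]
[[ 0.95 -0.13  0.28  0.24]
 [-0.31 -0.36  0.88 -0.5 ]
 [-0.01 -0.92 -0.39  0.43]
 [ 0.    0.    0.    1.  ]]
```

View pics/s0.png

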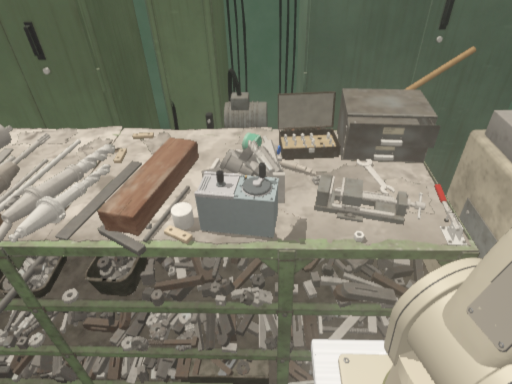

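View pics/d0.png

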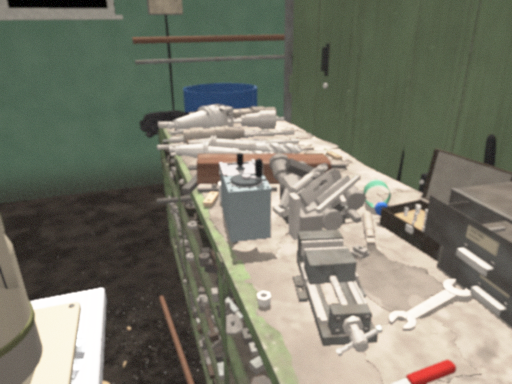

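Run:
```python
from h import *
crop('s0',180,155,300,245,6,'s0c')
crop('d0',200,140,290,250,5,'d0c')
for n,u,v in [('slug',182,205),('knobd',262,170),('knobs',220,175),('nut',359,236)]: print(n,pt('s0',u,v))
```

```text
slug [0.47995335 0.47068481 0.05283255]
knobd [0.4784309  0.25987695 0.16505544]
knobs [0.46490775 0.35952688 0.16015773]
nut [0.40521792 0.0231212  0.01885591]
```

View pics/s0c.png

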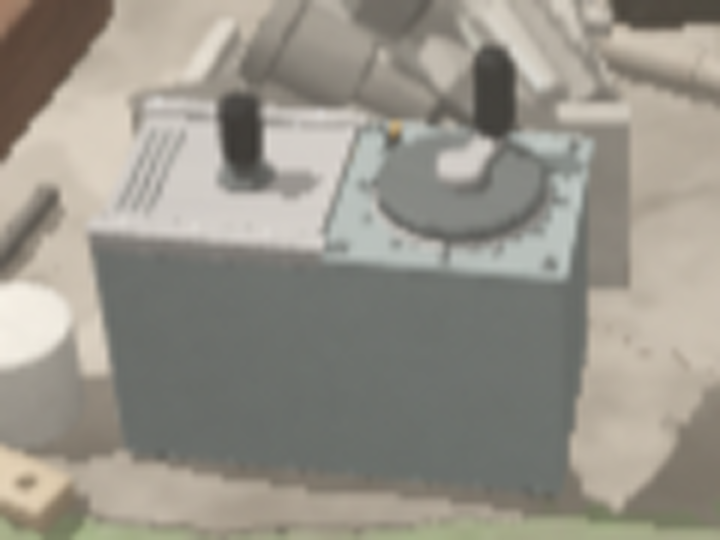

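View pics/d0c.png

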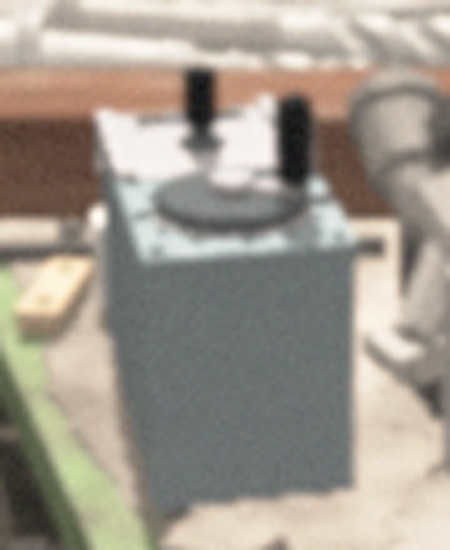

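```bash
python3 -m jog '[[[0.04,0.04,0.02],[0,0,0],100],[[0.04,0.045,0.02],[0,0,0],100],[[0.04,0.045,0.02],[0,0,0],100],[[0.04,0.045,0.02],[0,0,0],100],[[0.03,0.055,0.02],[0,0,0],100]]' 30; python3 -m jog '[[[0.03,0.055,0.01],[0,0,0],100],[[0.02,0.058,0],[0,0,0],100],[[0.02,0.058,0],[0,0,0],100],[[0.01,0.06,0],[0,0,0],100],[[0,0.06,0],[0,0,0],100]]';python3 -m jog '[[[0,0.06,0],[0,0,0],100],[[0,0.06,0],[0,0,0],100],[[0,0.06,0],[0,0,0],100],[[-0.01,0.06,0],[0,0,0],100],[[-0.01,0.05,0],[0,0,0],100]]'
```

```text
clock: 0.72
position: [0.3701, -0.3689, 0.3447]
ee_rot: [0.989, 0.146, -0.002, -0.004]
ft_force: [-0.1, -0.4, -0.4]
grip_width: 0.994
clock: 1.35
position: [0.4504, -0.0726, 0.3546]
ee_rot: [0.989, 0.147, -0.002, -0.003]
ft_force: [1.1, 0.6, 0.8]
grip_width: 1.001
clock: 1.98
position: [0.4275, 0.227, 0.3538]
ee_rot: [0.989, 0.146, -0.002, -0.003]
ft_force: [1.3, -0.4, -0.7]
grip_width: 0.998
```

```bash
python3 -m jog '[[[0,0.03,0],[0,0,0],100],[[0,0,0],[0,0,0],60]]'
python3 - <<'E'
from h import *
print(np.round(sensors.get_obs()['joint_pos'],2))
snap('wrist','w0'); print(np.round(np.linalg.inv(np.load('w0.npz')['V']),3)); print(sensors.get_obs()['position'])
cv2.imwrite('pics/w0b.png',cv2.resize(cv2.imread('pics/w0.png'),None,fx=1.5,fy=1.5))
E
```

```text
clock: 2.22
position: [0.425, 0.2617, 0.3536]
ee_rot: [0.989, 0.15, -0.003, -0.003]
ft_force: [0.8, -0.5, 0.3]
grip_width: 0.819
[ 0.26  0.09 -0.95  1.57  0.06  1.52 -1.95]
[[ 0.297 -0.909 -0.292  0.498]
 [-0.955 -0.285 -0.083  0.285]
 [-0.008  0.304 -0.953  0.479]
 [ 0.     0.     0.     1.   ]]
[0.42547093 0.26046211 0.35355006]
```

View pics/w0b.png

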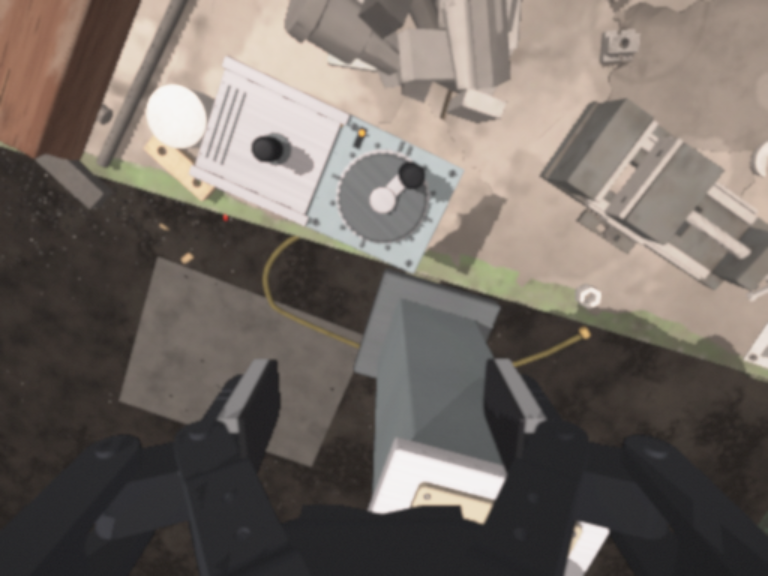

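Run:
```python
from h import *
crop('w0',90,30,320,190,3.4,'w0c')
```

```text
(no output)
```

View pics/w0c.png

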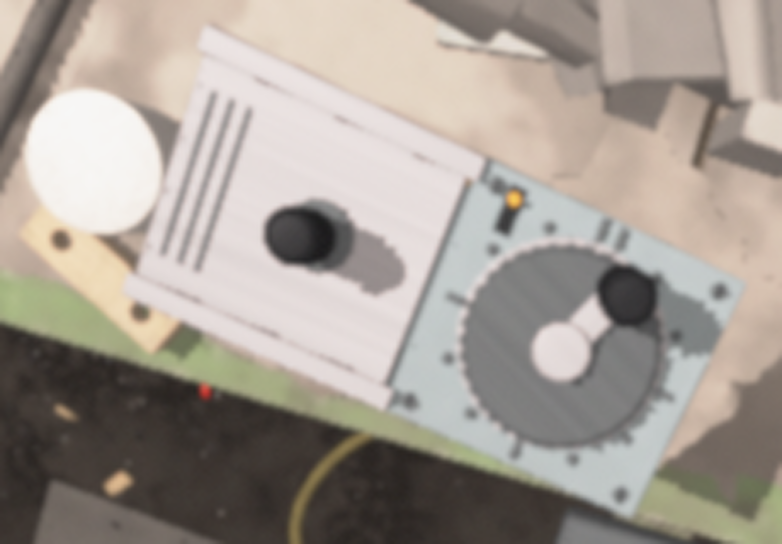

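Run:
```python
from h import *
P={}
for n,u,v,z in [('hub',561,352,.141),('knob',629,291,.178),('shut',294,237,.164),('tell',514,199,.127),('fr',743,287,.125),('nr',632,515,.125),('12',613,236,.126),('6',517,451,.126),('9',456,298,.126),('3',671,397,.126),('fl',205,30,.131)]:
    P[n]=pt('w0',90+u/3.4,30+v/3.4,z); print(n,P[n].round(4), pt('w0',90+u/3.4,30+v/3.4).round(4))
f=lambda a,b: np.arctan2(*(P[a]-P[b])[[1,0]])
print('yaw',f('12','6'),f('fr','nr'),f('9','3')-np.pi/2,f('shut','hub')-np.pi/2)
c=(P['12']+P['6']+P['9']+P['3'])/4;print('c',c)
for a,b in [('12','6'),('9','3'),('shut','hub'),('knob','hub'),('fr','nr')]: print(a,b,np.linalg.norm((P[a]-P[b])[:2]))
print('knob ang',f('knob','hub'))
```

```text
hub [0.4593 0.2742 0.141 ] [0.4596 0.2743 0.1437]
knob [0.4861 0.2617 0.178 ] [0.4862 0.2619 0.1804]
shut [0.4706 0.3616 0.164 ] [0.4708 0.3612 0.1657]
tell [0.5009 0.3036 0.127 ] [0.5009 0.3034 0.1306]
fr [0.4969 0.221  0.125 ] [0.4966 0.1989 0.0022]
nr [0.409  0.2314 0.125 ] [ 0.3768  0.2121 -0.0035]
12 [0.4995 0.2686 0.126 ] [0.4995 0.2686 0.1271]
6 [0.4195 0.2784 0.126 ] [0.4198 0.2784 0.1272]
9 [0.4643 0.3135 0.126 ] [0.4645 0.3133 0.1281]
3 [0.4542 0.2322 0.126 ] [0.4543 0.2323 0.1266]
fl [0.5201 0.4099 0.131 ] [0.5201 0.4099 0.1312]
yaw -0.1219410640764433 -0.11776154466992182 -0.12433076427219714 -0.12891600958051597
c [0.45937708 0.27315084 0.126     ]
12 6 0.08060483885117452
9 3 0.08190923292601915
shut hub 0.08808409017076492
knob hub 0.029566390170847386
fr nr 0.08851584311444692
knob ang -0.4365639481870483
```

```bash
python3 -m jog '[[[0.012,0,-0.02],[0,0,0.18],50],[[0.012,0,-0.02],[0,0,0.18],50],[[0.012,0,-0.02],[0,0,0.18],50],[[0.012,0.001,-0.02],[0,0,0.18],50],[[0.012,0,-0.02],[0,0,0.18],50]]'; python3 -m jog '[[[0,0,0],[0,0,0.17],50],[[0,0,0],[0,0,0.08],50],[[0,0,0],[0,0,0],50]]'
python3 - <<'E'
from h import *
snap('wrist','w1'); o=sensors.get_obs();print(o['position'],o['joint_pos'].round(2) if hasattr(o['joint_pos'],'round') else o['joint_pos'])
cv2.imwrite('pics/w1b.png',cv2.resize(cv2.imread('pics/w1.png'),None,fx=1.5,fy=1.5))
E
```

```text
clock: 2.9
position: [0.4899, 0.253, 0.2512]
ee_rot: [0.82, 0.572, -0.003, 0.001]
ft_force: [-0.0, 0.5, -0.0]
grip_width: 0.498
clock: 3.28
position: [0.4917, 0.2461, 0.248]
ee_rot: [0.742, 0.67, -0.006, 0.001]
ft_force: [-0.1, -0.9, -0.1]
grip_width: 0.501
[0.49171371 0.24611178 0.24805621] [ 0.31  0.34 -1.04  1.62  0.3   1.37 -0.87]
```

View pics/w1b.png

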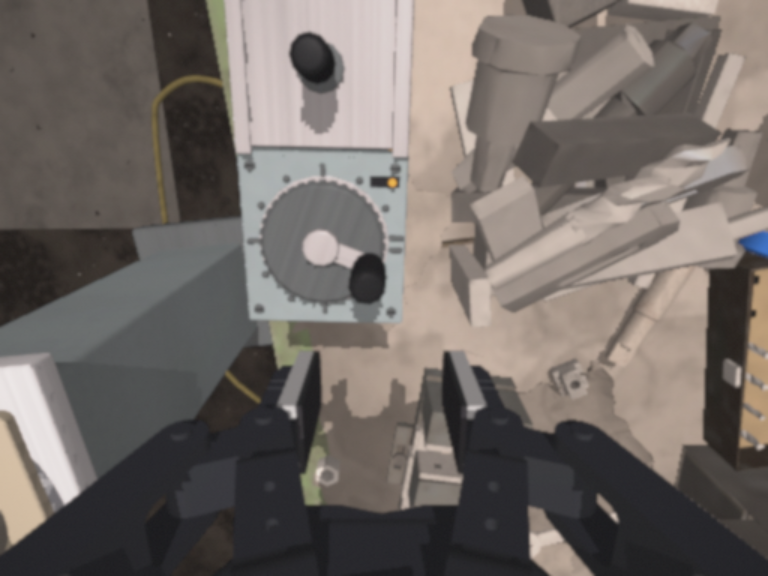

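Run:
```python
from h import *
crop('w1',155,90,285,225,5,'w1c')
```

```text
(no output)
```

View pics/w1c.png

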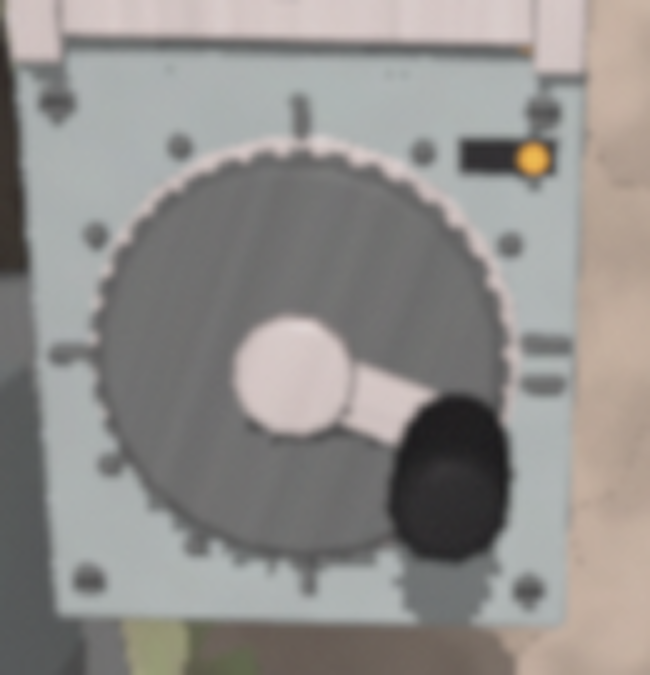

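Run:
```python
from h import *
P={}
for n,u,v,z in [('hub',295,374,.141),('knob',446,503,.178),('tell',533,158,.127),('12',545,364,.126),('6',72,355,.126),('9',302,122,.126),('3',308,572,.126)]:
    P[n]=pt('w1',155+u/5,90+v/5,z); print(n,P[n].round(4))
f=lambda a,b: np.arctan2(*(P[a]-P[b])[[1,0]])
print(f('12','6'),f('9','3')-np.pi/2,(P['12']+P['6']+P['9']+P['3'])/4,np.linalg.norm((P['knob']-P['hub'])),f('knob','hub'))
```

```text
hub [0.4602 0.2746 0.141 ]
knob [0.4846 0.2624 0.178 ]
tell [0.5015 0.3033 0.127 ]
12 [0.5004 0.2689 0.126 ]
6 [0.4203 0.2785 0.126 ]
9 [0.4648 0.3127 0.126 ]
3 [0.4548 0.2354 0.126 ]
-0.1198517179281265 -0.1284035454059762 [0.46007911 0.27386499 0.126     ] 0.046001294941757996 -0.46600487470830193
```

```bash
python3 -m jog '[[[-0.0067,0.016,-0.02],[0,0,0],50],[[0,0,-0.02],[0,0,0],50],[[0,0,0],[0,0,0],50]]'
```

```text
clock: 3.7
position: [0.4862, 0.2596, 0.2068]
ee_rot: [0.745, 0.667, -0.006, 0.002]
ft_force: [0.6, -0.5, 0.3]
grip_width: 0.5
```

```bash
python3 -m jog '[[[-0.0012,0.0024,-0.02],[0,0,0],50],[[0,0,-0.02],[0,0,0],50],[[0,0,0],[0,0,0],50]]';python3 -m jog '[[[0,0,0],[0,0,0],10],[[0,0,0],[0,0,0],10],[[0,0,0],[0,0,0],10]]' 25
```

```text
clock: 4.08
position: [0.4856, 0.2609, 0.1646]
ee_rot: [0.746, 0.666, -0.006, 0.003]
ft_force: [0.1, -1.0, 0.6]
grip_width: 0.5
clock: 4.45
position: [0.4859, 0.2609, 0.1651]
ee_rot: [0.746, 0.666, -0.006, 0.003]
ft_force: [0.9, 0.6, -4.7]
grip_width: 0.196
```

```bash
cat > pl.py <<'E'
import sys,json,os
from h import *
C=np.array([.4598,.2740]);R=.028;Y=-.123;Z=.165
if os.path.exists('log.json'): L=json.load(open('log.json'))
else: L=[-.32]
def run(steps):
    o=sensors.get_obs();p=np.array(o['position']);d=p[:2]-C
    a=np.arctan2(d[1],d[0])-Y; a=L[-1]+(a-L[-1]+np.pi)%(2*np.pi)-np.pi
    L.append(a);json.dump(L,open('log.json','w'))
    F=np.array(o['ft_force']);t=np.array([-np.sin(a+Y),np.cos(a+Y)])
    print('t %.2f a %.3f r %.4f z %.4f Ft %.1f Fr %.1f Fz %.1f yaw %.3f w %.3f'%(o['clock'],a,np.hypot(*d),p[2],F[:2]@t,F[:2]@d/np.hypot(*d),F[2],2*np.arctan2(o['ee_rot'][1],o['ee_rot'][0]),o['grip_width']))
    q=p[:2].copy();b=a
    out=[]
    for s in steps:
        b+=s;n=C+R*np.array([np.cos(b+Y),np.sin(b+Y)]);e=n-q
        out.append([[round(float(e[0]),4),round(float(e[1]),4),round(float(np.clip(Z-p[2],-.002,.002)),4) if not out else 0],[0,0,0],10]);q=n
    print(json.dumps(out).replace(' ',''))
if len(sys.argv)>1: run([float(x) for x in sys.argv[1:]])
else: run([])
E
python3 pl.py -.3 -.35 -.35 -.35 -.35
```

```text
t 4.45 a -0.342 r 0.0292 z 0.1651 Ft 1.0 Fr 0.6 Fz -4.7 yaw 1.457 w 0.196
[[[-0.0059,-0.0063,-0.0001],[0,0,0],10],[[-0.0079,-0.0058,0],[0,0,0],10],[[-0.0094,-0.0027,0],[0,0,0],10],[[-0.0097,0.0007,0],[0,0,0],10],[[-0.0089,0.004,0],[0,0,0],10]]
```

```bash
python3 -m jog '[[[-0.006,-0.0063,0],[0,0,0],10],[[-0.008,-0.0058,0],[0,0,0],10]]'; python3 pl.py -.35 -.35 -.35 -.35 -.35
```

```text
clock: 4.7
position: [0.4729, 0.2485, 0.1651]
ee_rot: [0.746, 0.666, -0.005, 0.003]
ft_force: [1.0, 4.5, -5.8]
grip_width: 0.198
t 4.70 a -0.974 r 0.0287 z 0.1651 Ft 2.9 Fr -3.6 Fz -5.8 yaw 1.457 w 0.198
[[[-0.0096,-0.0022,-0.0001],[0,0,0],10],[[-0.0097,0.0005,0],[0,0,0],10],[[-0.009,0.0038,0],[0,0,0],10],[[-0.0071,0.0067,0],[0,0,0],10],[[-0.0044,0.0087,0],[0,0,0],10]]
```

```bash
python3 -m jog '[[[-0.0096,-0.0022,0],[0,0,0],10],[[-0.0097,0.0005,0],[0,0,0],10],[[-0.009,0.0038,0],[0,0,0],10],[[-0.0071,0.0067,0],[0,0,0],10],[[-0.0044,0.0087,0],[0,0,0],10]]'; python3 pl.py -.4 -.4 -.4 -.4 -.4
```

```text
clock: 5.32
position: [0.4334, 0.2673, 0.1652]
ee_rot: [0.747, 0.665, 0.001, 0.004]
ft_force: [15.2, 1.8, -16.2]
grip_width: 0.194
t 5.33 a -2.771 r 0.0272 z 0.1652 Ft 2.0 Fr -15.2 Fz -16.2 yaw 1.456 w 0.194
[[[-0.0013,0.0109,-0.0002],[0,0,0],10],[[0.0038,0.0104,0],[0,0,0],10],[[0.0076,0.0081,0],[0,0,0],10],[[0.0102,0.0045,0],[0,0,0],10],[[0.0111,0.0002,0],[0,0,0],10]]
```

```bash
sed -i 's/C=np.array(.*);R=.028;/C=np.array([.4612,.2743]);R=.028;/;s/Z=.165/Z=.1642/' pl.py; python3 pl.py -.4 -.4 -.4 -.4 -.4
```

```text
t 5.33 a -2.773 r 0.0287 z 0.1652 Ft 2.0 Fr -15.2 Fz -16.2 yaw 1.456 w 0.194
[[[0.0001,0.0113,-0.001],[0,0,0],10],[[0.0039,0.0104,0],[0,0,0],10],[[0.0076,0.0081,0],[0,0,0],10],[[0.0102,0.0045,0],[0,0,0],10],[[0.0111,0.0002,0],[0,0,0],10]]
```

```bash
python3 -m jog '[[[0.0001,0.0113,-0.001],[0,0,0],10],[[0.0039,0.0104,0],[0,0,0],10],[[0.0076,0.0081,0],[0,0,0],10]]'; python3 pl.py -.4 -.4 -.4 -.4 -.4
```

```text
clock: 5.7
position: [0.4426, 0.2953, 0.1649]
ee_rot: [0.747, 0.665, -0.003, 0.007]
ft_force: [-2.4, -5.4, 0.5]
grip_width: 0.198
t 5.70 a -3.864 r 0.0281 z 0.1649 Ft 5.4 Fr -2.5 Fz 0.5 yaw 1.455 w 0.198
[[[0.0097,0.0055,-0.0007],[0,0,0],10],[[0.011,0.0014,0],[0,0,0],10],[[0.0107,-0.003,0],[0,0,0],10],[[0.0087,-0.007,0],[0,0,0],10],[[0.0053,-0.0098,0],[0,0,0],10]]
```

Forces are settled now. Continuing.

```bash
python3 -m jog '[[[0.0097,0.0055,-0.0005],[0,0,0],10],[[0.011,0.0014,0],[0,0,0],10],[[0.0107,-0.003,0],[0,0,0],10],[[0.0087,-0.007,0],[0,0,0],10],[[0.0053,-0.0098,0],[0,0,0],10]]'; python3 pl.py -.4 -.4 -.4 -.4 -.4
```

```text
clock: 6.32
position: [0.4815, 0.2915, 0.1658]
ee_rot: [0.743, 0.669, -0.002, 0.001]
ft_force: [13.5, 19.6, -19.5]
grip_width: 0.196
t 6.33 a -5.458 r 0.0266 z 0.1658 Ft 6.3 Fr 23.0 Fz -19.5 yaw 1.466 w 0.196
[[[0.0065,-0.0088,-0.0016],[0,0,0],10],[[0.0011,-0.0111,0],[0,0,0],10],[[-0.0033,-0.0106,0],[0,0,0],10],[[-0.0071,-0.0085,0],[0,0,0],10],[[-0.0099,-0.0051,0],[0,0,0],10]]
```

```bash
python3 pl.py -.3 -.3 -.3 -.3 |tail -1; python3 -m jog '[[[0.0065,-0.0070,-0.001],[0,0,0],10],[[0.0013,-0.0085,0],[0,0,0],10],[[-0.0015,-0.0085,0],[0,0,0],10]]'; python3 pl.py -.3 -.3 -.3 -.3
```

```text
[[[0.0055,-0.0062,-0.0016],[0,0,0],10],[[0.0021,-0.0081,0],[0,0,0],10],[[-0.0004,-0.0084,0],[0,0,0],10],[[-0.0028,-0.0079,0],[0,0,0],10]]
clock: 6.7
position: [0.4882, 0.2725, 0.1658]
ee_rot: [0.742, 0.671, 0.003, -0.001]
ft_force: [18.5, 6.3, -18.3]
grip_width: 0.194
t 6.70 a -6.226 r 0.0270 z 0.1658 Ft 7.5 Fr 18.0 Fz -18.3 yaw 1.471 w 0.194
[[[-0.0008,-0.0082,-0.0016],[0,0,0],10],[[-0.0041,-0.0073,0],[0,0,0],10],[[-0.0061,-0.0057,0],[0,0,0],10],[[-0.0075,-0.0037,0],[0,0,0],10]]
```

```bash
sed -i 's/C=np.array(.*);R=.028;/C=np.array([.4622,.2745]);R=.028;/' pl.py; python3 pl.py -.3 -.3 -.3 -.3
```

```text
t 6.70 a -6.236 r 0.0261 z 0.1658 Ft 7.7 Fr 17.9 Fz -18.3 yaw 1.471 w 0.194
[[[0.0001,-0.0083,-0.0016],[0,0,0],10],[[-0.0042,-0.0072,0],[0,0,0],10],[[-0.0062,-0.0057,0],[0,0,0],10],[[-0.0076,-0.0036,0],[0,0,0],10]]
```

```bash
python3 -m jog '[[[0.0008,-0.0083,-0.0005],[0,0,0],10],[[-0.0042,-0.0072,0],[0,0,0],10],[[-0.0062,-0.0057,0],[0,0,0],10]]'; python3 pl.py -.3 -.3 -.3 -.3
```

```text
clock: 7.08
position: [0.4787, 0.2522, 0.1653]
ee_rot: [0.741, 0.671, 0.005, -0.001]
ft_force: [7.4, 0.7, -8.3]
grip_width: 0.196
t 7.08 a -7.093 r 0.0277 z 0.1653 Ft 6.4 Fr 3.9 Fz -8.3 yaw 1.471 w 0.196
[[[-0.0072,-0.0041,-0.0011],[0,0,0],10],[[-0.0082,-0.0016,0],[0,0,0],10],[[-0.0083,0.0009,0],[0,0,0],10],[[-0.0077,0.0034,0],[0,0,0],10]]
```

```bash
python3 -m jog '[[[-0.0072,-0.0041,-0.001],[0,0,0],10],[[-0.0082,-0.0016,0],[0,0,0],10],[[-0.0083,0.0009,0],[0,0,0],10],[[-0.0077,0.0034,0],[0,0,0],10]]'; python3 pl.py -.3 -.3 -.3 -.3
```

```text
clock: 7.58
position: [0.4485, 0.2484, 0.1651]
ee_rot: [0.743, 0.67, 0.006, 0.002]
ft_force: [6.5, -0.7, -6.6]
grip_width: 0.197
t 7.58 a -8.214 r 0.0294 z 0.1651 Ft 6.1 Fr -2.4 Fz -6.6 yaw 1.467 w 0.197
[[[-0.0061,0.0062,-0.0009],[0,0,0],10],[[-0.005,0.0067,0],[0,0,0],10],[[-0.0028,0.0079,0],[0,0,0],10],[[-0.0003,0.0084,0],[0,0,0],10]]
```

```bash
python3 -m jog '[[[-0.0061,0.0062,-0.0005],[0,0,0],10],[[-0.005,0.0067,0],[0,0,0],10],[[-0.0028,0.0079,0],[0,0,0],10],[[-0.0003,0.0084,0],[0,0,0],10]]'; python3 pl.py -.3 -.3 -.3 -.3
```

```text
clock: 8.07
position: [0.4329, 0.272, 0.1649]
ee_rot: [0.744, 0.668, 0.001, 0.007]
ft_force: [-2.2, -6.9, 3.2]
grip_width: 0.194
t 8.07 a -9.218 r 0.0294 z 0.1649 Ft 6.7 Fr 2.7 Fz 3.2 yaw 1.463 w 0.194
[[[0.0019,0.0085,-0.0007],[0,0,0],10],[[0.003,0.0078,0],[0,0,0],10],[[0.0052,0.0066,0],[0,0,0],10],[[0.0069,0.0048,0],[0,0,0],10]]
```

```bash
sed -i 's/C=np.array(.*);R=.028;/C=np.array([.4616,.2743]);R=.028;/' pl.py; python3 -m jog '[[[0.0015,0.0085,0],[0,0,0],10],[[0.003,0.0078,0],[0,0,0],10],[[0.0052,0.0066,0],[0,0,0],10],[[0.0069,0.0048,0],[0,0,0],10]]'; python3 pl.py -.3 -.3 -.3 -.3
```

```text
clock: 8.57
position: [0.4449, 0.297, 0.1649]
ee_rot: [0.744, 0.668, -0.006, 0.009]
ft_force: [-4.7, -4.0, 4.0]
grip_width: 0.196
t 8.57 a -10.237 r 0.0282 z 0.1649 Ft 6.2 Fr -0.4 Fz 4.0 yaw 1.463 w 0.196
[[[0.0075,0.0037,-0.0007],[0,0,0],10],[[0.0082,0.0015,0],[0,0,0],10],[[0.0083,-0.001,0],[0,0,0],10],[[0.0077,-0.0034,0],[0,0,0],10]]
```

```bash
python3 -m jog '[[[0.0075,0.0037,0],[0,0,0],10],[[0.0082,0.0015,0],[0,0,0],10],[[0.0083,-0.001,0],[0,0,0],10],[[0.0077,-0.0034,0],[0,0,0],10]]'; python3 pl.py -.3 -.3 -.3 -.3
```

```text
clock: 9.07
position: [0.4688, 0.3007, 0.1652]
ee_rot: [0.742, 0.67, -0.011, 0.007]
ft_force: [-5.1, 7.9, -5.1]
grip_width: 0.197
t 9.07 a -11.141 r 0.0273 z 0.1652 Ft 7.0 Fr 6.2 Fz -5.1 yaw 1.469 w 0.197
[[[0.0078,-0.0028,-0.001],[0,0,0],10],[[0.0063,-0.0055,0],[0,0,0],10],[[0.0044,-0.0071,0],[0,0,0],10],[[0.0021,-0.0081,0],[0,0,0],10]]
```

```bash
python3 -m jog '[[[0.0078,-0.0028,-0.0005],[0,0,0],10],[[0.0063,-0.0055,0],[0,0,0],10],[[0.0044,-0.0071,0],[0,0,0],10],[[0.0021,-0.0081,0],[0,0,0],10]]'; python3 pl.py -.3 -.3 -.3 -.3
```

```text
clock: 9.57
position: [0.4849, 0.2867, 0.1658]
ee_rot: [0.739, 0.674, -0.007, 0.001]
ft_force: [15.0, 16.6, -19.7]
grip_width: 0.194
t 9.57 a -11.952 r 0.0264 z 0.1658 Ft 7.5 Fr 21.1 Fz -19.7 yaw 1.480 w 0.194
[[[0.0042,-0.0071,-0.0016],[0,0,0],10],[[0.0003,-0.0084,0],[0,0,0],10],[[-0.0021,-0.0081,0],[0,0,0],10],[[-0.0044,-0.0071,0],[0,0,0],10]]
```

```bash
python3 -m jog '[[[0.006,-0.0065,-0.001],[0,0,0],10],[[0.0005,-0.0084,0],[0,0,0],10],[[-0.0021,-0.0081,0],[0,0,0],10]]'; python3 pl.py -.3 -.3 -.3 -.3
```

```text
clock: 9.95
position: [0.488, 0.2682, 0.1656]
ee_rot: [0.737, 0.676, -0.004, -0.001]
ft_force: [15.7, 2.9, -16.4]
grip_width: 0.198
t 9.95 a -12.671 r 0.0271 z 0.1656 Ft 6.3 Fr 14.7 Fz -16.4 yaw 1.484 w 0.198
[[[-0.0022,-0.008,-0.0014],[0,0,0],10],[[-0.0052,-0.0065,0],[0,0,0],10],[[-0.0069,-0.0047,0],[0,0,0],10],[[-0.008,-0.0024,0],[0,0,0],10]]
```

```bash
python3 -m jog '[[[-0.0017,-0.008,-0.001],[0,0,0],10],[[-0.0052,-0.0065,0],[0,0,0],10],[[-0.0069,-0.0047,0],[0,0,0],10],[[-0.008,-0.0024,0],[0,0,0],10]]'; python3 pl.py -.25 -.25 -.15
```

```text
clock: 10.45
position: [0.4678, 0.2465, 0.1652]
ee_rot: [0.737, 0.675, -0.0, 0.0]
ft_force: [5.0, 0.9, -8.9]
grip_width: 0.202
t 10.45 a -13.796 r 0.0285 z 0.1652 Ft 5.1 Fr 0.2 Fz -8.9 yaw 1.483 w 0.202
[[[-0.0071,-0.0002,-0.001],[0,0,0],10],[[-0.0069,0.0011,0],[0,0,0],10],[[-0.0039,0.0015,0],[0,0,0],10]]
```

```bash
python3 -m jog '[[[-0.0071,-0.0002,-0.0005],[0,0,0],10],[[-0.0069,0.0011,0],[0,0,0],10],[[-0.0039,0.0015,0],[0,0,0],10],[[0,0,0],[0,0,0],10]]'; python3 pl.py -.2
python3 - <<'E'
from h import *
snap('wrist','w2');cv2.imwrite('pics/w2b.png',cv2.resize(cv2.imread('pics/w2.png'),None,fx=1.5,fy=1.5))
snap('scene','s2');crop('s2',180,125,310,225,6,'s2c')
E
```

```text
clock: 10.95
position: [0.4499, 0.2478, 0.1652]
ee_rot: [0.738, 0.675, 0.001, 0.003]
ft_force: [4.0, 1.8, -7.4]
grip_width: 0.199
t 10.95 a -14.431 r 0.0290 z 0.1652 Ft 2.9 Fr -3.2 Fz -7.4 yaw 1.482 w 0.199
[[[-0.0045,0.0036,-0.001],[0,0,0],10]]
```

View pics/w2b.png

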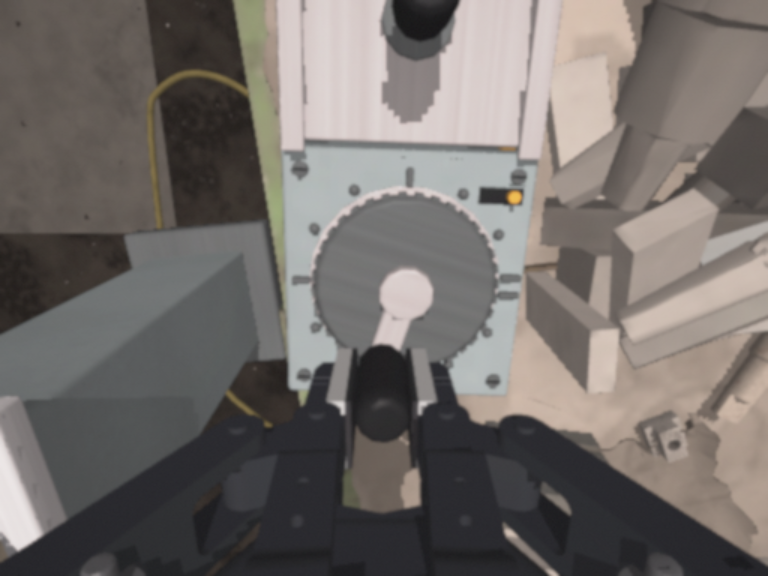

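View pics/s2c.png

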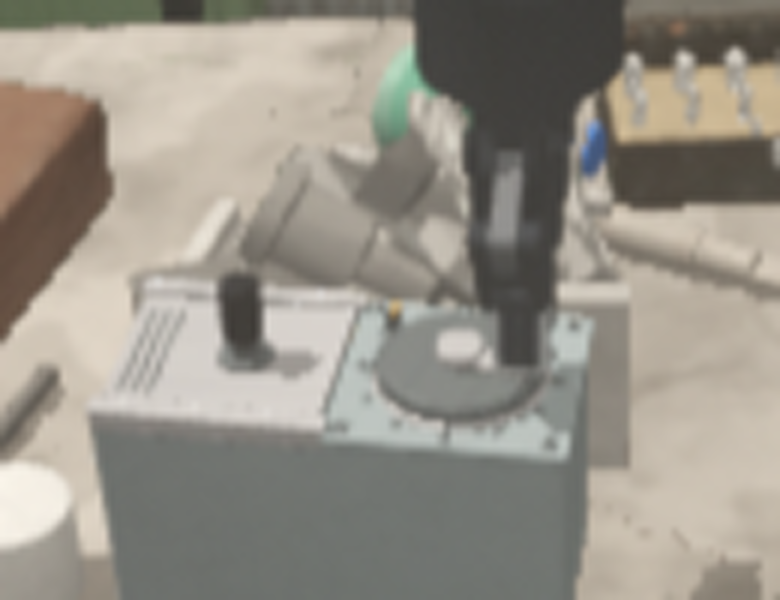

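```bash
cat > ka.py <<'E'
from h import *
def ka(f,hub,knob,arm):
    h=pt(f,*hub,.141);k=pt(f,*knob,.178)
    for n,p in(('knob',k),('arm',pt(f,*arm,.138))):
        d=p-h;print(n,p.round(4),np.hypot(*d[:2]).round(4),np.arctan2(d[1],d[0])+.123)
    print('hub',h.round(4))
E
python3 - <<'E'
from h import *
crop('w2',210,170,320,300,5,'w2c')
E
```

```text
(no output)
```

View pics/w2c.png

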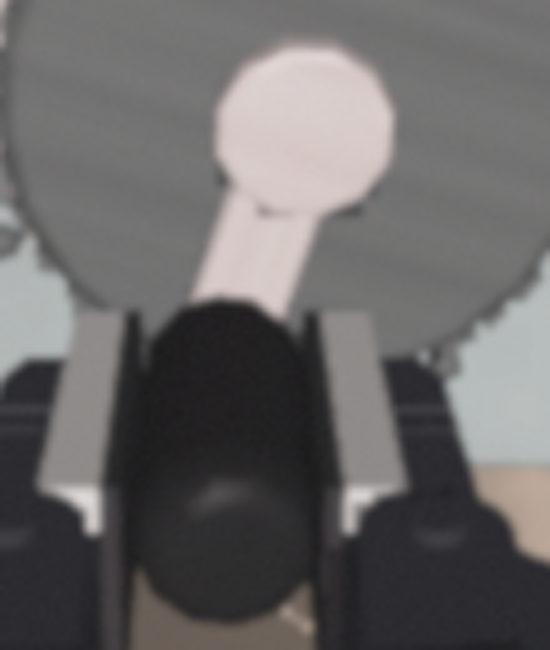

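Run:
```python
from ka import *
g=lambda u,v:(210+u/5,170+v/5)
ka('w2',g(305,128),g(223,550),g(241,298))
```

```text
knob [0.4488 0.2486 0.178 ] 0.0284 -1.858484393840965
arm [0.4515 0.2541 0.138 ] 0.0223 -1.8418776093344316
hub [0.4601 0.2746 0.141 ]
```

```bash
python3 -m jog '[[[-0.005,0.0035,0],[0,0,0],10],[[0,0,0],[0,0,0],10]]'; python3 pl.py -.2
python3 - <<'E'
from h import *
snap('wrist','w3');crop('w3',210,170,320,300,5,'w3c')
E
```

```text
clock: 11.3
position: [0.4451, 0.2505, 0.1651]
ee_rot: [0.738, 0.675, -0.0, 0.003]
ft_force: [1.2, 1.8, -5.1]
grip_width: 0.194
t 11.30 a -14.619 r 0.0290 z 0.1651 Ft -0.1 Fr -2.2 Fz -5.1 yaw 1.481 w 0.194
[[[-0.0037,0.0044,-0.0009],[0,0,0],10]]
```

View pics/w3c.png

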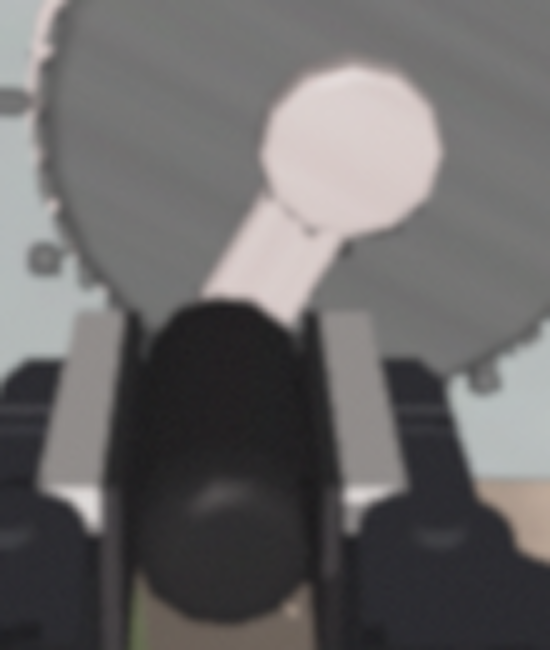

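```bash
python3 - <<'E'
from ka import *
g=lambda u,v:(210+u/5,170+v/5)
ka('w3',g(351,150),g(223,550),g(250,298))
E
python3 pl.py .25 .3 .3 .3
```

```text
knob [0.444  0.2513 0.178 ] 0.0281 -2.0566734051050064
arm [0.4478 0.2566 0.138 ] 0.0216 -2.0540100711626357
hub [0.4601 0.2743 0.141 ]
t 11.35 a -14.617 r 0.0289 z 0.1651 Ft 0.7 Fr -1.3 Fz -4.8 yaw 1.481 w 0.199
[[[0.0067,-0.0024,-0.0009],[0,0,0],10],[[0.0082,-0.0017,0],[0,0,0],10],[[0.0083,0.0008,0],[0,0,0],10],[[0.0077,0.0032,0],[0,0,0],10]]
```

```bash
python3 -m jog '[[[0.0067,-0.0024,-0.0005],[0,0,0],10],[[0.0082,-0.0017,0],[0,0,0],10],[[0.0083,0.0008,0],[0,0,0],10],[[0.0077,0.0032,0],[0,0,0],10]]'; python3 pl.py .3 .3 .3 .3
```

```text
clock: 11.85
position: [0.4752, 0.2494, 0.1651]
ee_rot: [0.738, 0.675, -0.004, 0.003]
ft_force: [-4.3, -0.1, 0.1]
grip_width: 0.201
t 11.85 a -13.515 r 0.0283 z 0.1651 Ft -3.8 Fr -2.0 Fz 0.1 yaw 1.481 w 0.201
[[[0.0065,0.0053,-0.0009],[0,0,0],10],[[0.0049,0.0068,0],[0,0,0],10],[[0.0026,0.0079,0],[0,0,0],10],[[0.0002,0.0084,0],[0,0,0],10]]
```

```bash
python3 -m jog '[[[0.0065,0.0053,0],[0,0,0],10],[[0.0049,0.0068,0],[0,0,0],10],[[0.0026,0.0079,0],[0,0,0],10],[[0.0002,0.0084,0],[0,0,0],10]]'; python3 pl.py .3 .3 .3 .3
```

```text
clock: 12.35
position: [0.4887, 0.2805, 0.1648]
ee_rot: [0.738, 0.675, -0.006, 0.001]
ft_force: [-11.0, -5.5, 6.5]
grip_width: 0.196
t 12.35 a -12.218 r 0.0278 z 0.1648 Ft -2.9 Fr -12.0 Fz 6.5 yaw 1.482 w 0.196
[[[-0.0029,0.0078,-0.0006],[0,0,0],10],[[-0.0052,0.0065,0],[0,0,0],10],[[-0.0069,0.0047,0],[0,0,0],10],[[-0.008,0.0024,0],[0,0,0],10]]
```

```bash
python3 -m jog '[[[-0.0035,0.0076,0],[0,0,0],10],[[-0.0054,0.0065,0],[0,0,0],10],[[-0.0069,0.0047,0],[0,0,0],10],[[-0.008,0.0024,0],[0,0,0],10]]'; python3 pl.py .3 .3 .3 .3
```

```text
clock: 12.85
position: [0.4669, 0.3013, 0.165]
ee_rot: [0.738, 0.674, -0.006, 0.004]
ft_force: [2.7, -5.1, 0.3]
grip_width: 0.199
t 12.85 a -11.067 r 0.0275 z 0.1650 Ft -3.6 Fr -4.5 Fz 0.3 yaw 1.480 w 0.199
[[[-0.0083,0.0008,-0.0008],[0,0,0],10],[[-0.0081,-0.0021,0],[0,0,0],10],[[-0.0071,-0.0044,0],[0,0,0],10],[[-0.0055,-0.0063,0],[0,0,0],10]]
```

```bash
python3 -m jog '[[[-0.0083,0.0006,0],[0,0,0],10],[[-0.0081,-0.0021,0],[0,0,0],10],[[-0.0071,-0.0044,0],[0,0,0],10],[[-0.0055,-0.0063,0],[0,0,0],10]]'; python3 pl.py .3 .3 .3 .3
```

```text
clock: 13.35
position: [0.4379, 0.2898, 0.1651]
ee_rot: [0.738, 0.675, -0.004, 0.004]
ft_force: [5.1, -0.4, -4.3]
grip_width: 0.199
t 13.35 a -9.881 r 0.0283 z 0.1651 Ft -2.4 Fr -4.5 Fz -4.3 yaw 1.481 w 0.199
[[[-0.0033,-0.0078,-0.0009],[0,0,0],10],[[-0.0011,-0.0083,0],[0,0,0],10],[[0.0014,-0.0082,0],[0,0,0],10],[[0.0038,-0.0075,0],[0,0,0],10]]
```

```bash
python3 -m jog '[[[-0.0031,-0.0078,0],[0,0,0],10],[[-0.0011,-0.0083,0],[0,0,0],10],[[0.0014,-0.0082,0],[0,0,0],10],[[0.0038,-0.0075,0],[0,0,0],10]]'; python3 pl.py .3 .3 .3 .3
```

```text
clock: 13.85
position: [0.4376, 0.258, 0.1652]
ee_rot: [0.738, 0.675, -0.003, 0.002]
ft_force: [4.6, 9.2, -10.4]
grip_width: 0.195
t 13.85 a -8.706 r 0.0290 z 0.1652 Ft -5.1 Fr -8.9 Fz -10.4 yaw 1.483 w 0.195
[[[0.0065,-0.0056,-0.001],[0,0,0],10],[[0.0072,-0.0042,0],[0,0,0],10],[[0.0082,-0.0019,0],[0,0,0],10],[[0.0083,0.0006,0],[0,0,0],10]]
```

```bash
python3 -m jog '[[[0.0065,-0.0056,-0.0005],[0,0,0],10],[[0.0072,-0.0042,0],[0,0,0],10],[[0.0082,-0.0019,0],[0,0,0],10],[[0.0083,0.0006,0],[0,0,0],10]]'; python3 pl.py .3 .3
```

```text
clock: 14.35
position: [0.463, 0.2458, 0.165]
ee_rot: [0.737, 0.676, -0.008, -0.0]
ft_force: [-5.2, -2.3, 4.1]
grip_width: 0.2
t 14.35 a -7.680 r 0.0285 z 0.1650 Ft -5.3 Fr 2.1 Fz 4.1 yaw 1.485 w 0.200
[[[0.0082,0.0022,-0.0008],[0,0,0],10],[[0.0073,0.004,0],[0,0,0],10]]
```

Target is −6.81 (one o'clock); 0.87 left.

```bash
python3 -m jog '[[[0.0082,0.0022,0],[0,0,0],10],[[0.0073,0.004,0],[0,0,0],10],[[0,0,0],[0,0,0],10]]'; python3 pl.py .3
python3 - <<'E'
from h import *
snap('wrist','w4');crop('w4',190,140,320,300,4.5,'w4c')
E
```

```text
clock: 14.72
position: [0.4768, 0.2504, 0.1651]
ee_rot: [0.737, 0.676, -0.011, -0.001]
ft_force: [0.8, 1.5, -2.2]
grip_width: 0.201
t 14.72 a -7.164 r 0.0284 z 0.1651 Ft 1.5 Fr -0.8 Fz -2.2 yaw 1.485 w 0.201
[[[0.0061,0.0058,-0.0009],[0,0,0],10]]
```

View pics/w4c.png

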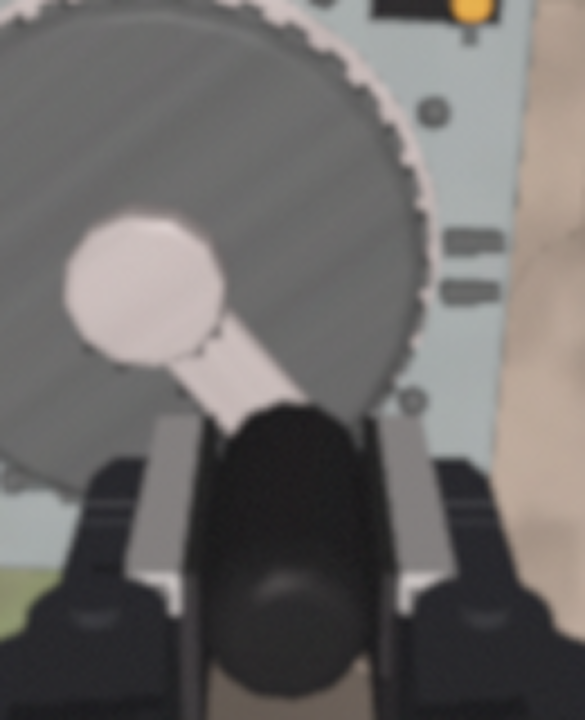

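Run:
```python
from ka import *
g=lambda u,v:(190+u/4.5,140+v/4.5)
ka('w4',g(144,289),g(289,627),g(272,415))
```

```text
knob [0.4758 0.2516 0.178 ] 0.0278 -0.8328483758411827
arm [0.4733 0.2551 0.138 ] 0.0236 -0.8333520606201865
hub [0.4597 0.2744 0.141 ]
```

```bash
python3 -m jog '[[[0.006,0.006,0],[0,0,0],10],[[0,0,0],[0,0,0],10]]'; python3 pl.py -.1
python3 - <<'E'
from h import *
snap('wrist','w5');crop('w5',190,140,320,300,4.5,'w5c')
E
```

```text
clock: 15.02
position: [0.4825, 0.2553, 0.165]
ee_rot: [0.737, 0.676, -0.012, -0.001]
ft_force: [0.8, 1.5, -2.1]
grip_width: 0.2
t 15.03 a -6.900 r 0.0282 z 0.1650 Ft 1.7 Fr -0.5 Fz -2.1 yaw 1.484 w 0.200
[[[-0.0022,-0.0018,-0.0008],[0,0,0],10]]
```

View pics/w5c.png

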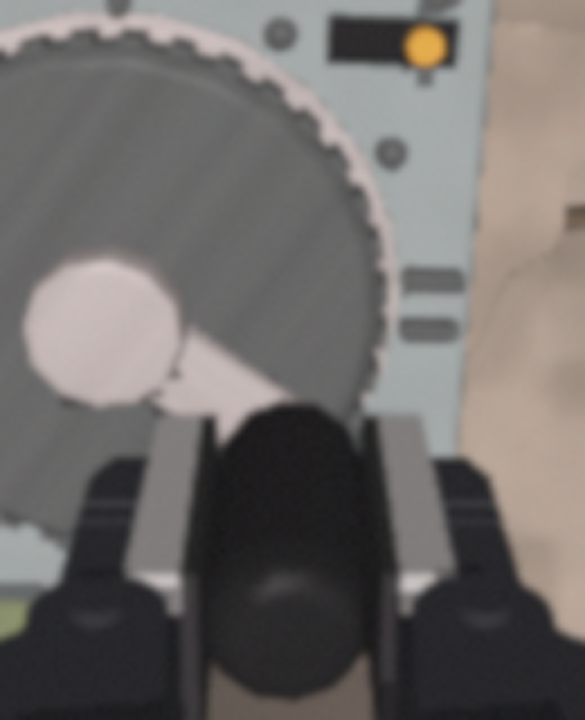

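Run:
```python
from ka import *
g=lambda u,v:(190+u/4.5,140+v/4.5)
ka('w5',g(103,332),g(288,627),g(250,402))
```

```text
knob [0.4813 0.2566 0.178 ] 0.0278 -0.5588320803385651
arm [0.4763 0.262  0.138 ] 0.0205 -0.5077891908264887
hub [0.4597 0.2741 0.141 ]
```

```bash
cat > tt.py <<'E'
from h import *
# telltale along-box offset from fixed locked position
snap('wrist','wt');q=np.load('wt.npz');h=cv2.cvtColor(q['p'],cv2.COLOR_RGB2HSV)
m=((h[...,0]>12)&(h[...,0]<28)&(h[...,1]>150)&(h[...,2]>150)).astype(np.uint8)
n,l,s,c=cv2.connectedComponentsWithStats(m)
Rm=np.array([[np.cos(.123),-np.sin(.123)],[np.sin(.123),np.cos(.123)]])
for i in range(1,n):
    if s[i,4]>8:
        p=pt('wt',*c[i],.127)[:2]; b=Rm@(p-[.460,.2743])
        if abs(b).max()<.06: print('tell box xy mm',(b*1000).round(1),s[i,4])
E
python3 tt.py; python3 pl.py -.2 -.2 -.1
```

```text
tell box xy mm [37.4 33.9] 54
t 15.12 a -6.905 r 0.0282 z 0.1650 Ft 0.5 Fr 0.2 Fz -2.0 yaw 1.484 w 0.197
[[[-0.0043,-0.0036,-0.0008],[0,0,0],10],[[-0.0048,-0.0028,0],[0,0,0],10],[[-0.0026,-0.001,0],[0,0,0],10]]
```

```bash
python3 -m jog '[[[-0.0043,-0.0036,0],[0,0,0],10],[[-0.0048,-0.0028,0],[0,0,0],10],[[-0.0026,-0.001,0],[0,0,0],10]]'; python3 pl.py -.1 -.1 -.1; python3 tt.py
```

```text
clock: 15.5
position: [0.4708, 0.2474, 0.1651]
ee_rot: [0.737, 0.676, -0.01, -0.0]
ft_force: [3.6, 3.3, -5.1]
grip_width: 0.196
t 15.50 a -7.402 r 0.0285 z 0.1651 Ft 4.5 Fr -2.0 Fz -5.1 yaw 1.484 w 0.196
[[[-0.0028,-0.0003,-0.0009],[0,0,0],10],[[-0.0028,-0.0005,0],[0,0,0],10],[[-0.0028,-0.0002,0],[0,0,0],10]]
tell box xy mm [37.6 34. ] 62
```

```bash
python3 -m jog '[[[-0.0028,-0.0005,0],[0,0,0],10],[[-0.0028,-0.0005,0],[0,0,0],10],[[-0.0028,-0.0002,0],[0,0,0],10]]'; python3 pl.py -.1 -.1 -.1; python3 tt.py
```

```text
clock: 15.92
position: [0.462, 0.2457, 0.1652]
ee_rot: [0.737, 0.676, -0.01, 0.0]
ft_force: [3.8, 2.9, -4.3]
grip_width: 0.194
t 15.93 a -7.716 r 0.0286 z 0.1652 Ft 3.8 Fr -2.9 Fz -4.3 yaw 1.484 w 0.194
[[[-0.0028,0.0007,-0.001],[0,0,0],10],[[-0.0028,0.0004,0],[0,0,0],10],[[-0.0027,0.0007,0],[0,0,0],10]]
tell box xy mm [37.7 34.1] 63
```

```bash
python3 -m jog '[[[-0.0028,0.0005,0],[0,0,0],10],[[-0.0028,0.0004,0],[0,0,0],10],[[-0.0027,0.0007,0],[0,0,0],10]]'; python3 pl.py -.1 -.1 -.1; python3 tt.py
```

```text
clock: 16.35
position: [0.4532, 0.2469, 0.1652]
ee_rot: [0.737, 0.675, -0.011, 0.001]
ft_force: [5.0, 0.4, -4.1]
grip_width: 0.197
t 16.35 a -8.027 r 0.0286 z 0.1652 Ft 4.7 Fr -1.9 Fz -4.1 yaw 1.483 w 0.197
[[[-0.0025,0.0015,-0.001],[0,0,0],10],[[-0.0025,0.0012,0],[0,0,0],10],[[-0.0024,0.0015,0],[0,0,0],10]]
tell box xy mm [38.  34.1] 63
```

```bash
python3 -m jog '[[[-0.0025,0.0013,0],[0,0,0],10],[[-0.0025,0.0013,0],[0,0,0],10],[[-0.0024,0.0015,0],[0,0,0],10]]'; python3 pl.py -.1 -.1 -.1; python3 tt.py
```

```text
clock: 16.77
position: [0.4453, 0.2508, 0.1652]
ee_rot: [0.737, 0.675, -0.011, 0.001]
ft_force: [5.1, -0.1, -3.8]
grip_width: 0.201
t 16.77 a -8.338 r 0.0286 z 0.1652 Ft 4.2 Fr -2.8 Fz -3.8 yaw 1.483 w 0.201
[[[-0.0019,0.0022,-0.001],[0,0,0],10],[[-0.002,0.0019,0],[0,0,0],10],[[-0.0018,0.0021,0],[0,0,0],10]]
tell box xy mm [38.1 34.1] 63
```

```bash
python3 -m jog '[[[-0.0018,0.0021,0],[0,0,0],10],[[-0.002,0.002,0],[0,0,0],10],[[-0.0018,0.0021,0],[0,0,0],10]]'; python3 pl.py -.1 -.1 -.1; python3 tt.py
```

```text
clock: 17.2
position: [0.4389, 0.2569, 0.1652]
ee_rot: [0.738, 0.675, -0.012, 0.001]
ft_force: [3.0, -2.0, -1.4]
grip_width: 0.194
t 17.20 a -8.647 r 0.0286 z 0.1652 Ft 3.4 Fr -1.1 Fz -1.4 yaw 1.483 w 0.194
[[[-0.0011,0.0027,-0.001],[0,0,0],10],[[-0.0014,0.0024,0],[0,0,0],10],[[-0.0011,0.0026,0],[0,0,0],10]]
tell box xy mm [38.3 34. ] 61
```

```bash
python3 -m jog '[[[-0.0012,0.0026,0],[0,0,0],10],[[-0.0013,0.0025,0],[0,0,0],10],[[-0.001,0.0026,0],[0,0,0],10]]'; python3 pl.py -.1 -.1 -.1; python3 tt.py
```

```text
clock: 17.62
position: [0.4347, 0.265, 0.1652]
ee_rot: [0.737, 0.675, -0.012, 0.001]
ft_force: [2.1, -2.6, -0.2]
grip_width: 0.194
t 17.62 a -8.970 r 0.0285 z 0.1652 Ft 3.2 Fr -1.2 Fz -0.2 yaw 1.483 w 0.194
[[[-0.0003,0.0028,-0.001],[0,0,0],10],[[-0.0005,0.0028,0],[0,0,0],10],[[-0.0002,0.0028,0],[0,0,0],10]]
tell box xy mm [38.3 34. ] 54
```

```bash
python3 -m jog '[[[-0.0004,0.0028,0],[0,0,0],10],[[-0.0005,0.0028,0],[0,0,0],10],[[-0.0002,0.0028,0],[0,0,0],10]]'; python3 pl.py -.1 -.1 -.1; python3 tt.py
```

```text
clock: 18.05
position: [0.4332, 0.2742, 0.1651]
ee_rot: [0.737, 0.675, -0.012, 0.001]
ft_force: [3.0, -3.4, -0.9]
grip_width: 0.198
t 18.05 a -9.297 r 0.0284 z 0.1651 Ft 3.4 Fr -3.0 Fz -0.9 yaw 1.483 w 0.198
[[[0.0005,0.0028,-0.0009],[0,0,0],10],[[0.0004,0.0028,0],[0,0,0],10],[[0.0007,0.0027,0],[0,0,0],10]]
tell box xy mm [38.4 33.8] 51
```

```bash
python3 -m jog '[[[0.0005,0.0028,0],[0,0,0],10],[[0.0004,0.0028,0],[0,0,0],10],[[0.0007,0.0027,0],[0,0,0],10]]'; python3 pl.py -.1 -.1 -.1; python3 tt.py
```

```text
clock: 18.48
position: [0.4346, 0.2825, 0.165]
ee_rot: [0.737, 0.675, -0.013, 0.002]
ft_force: [-0.9, -8.7, 5.1]
grip_width: 0.198
t 18.48 a -9.598 r 0.0282 z 0.1650 Ft 8.6 Fr -1.6 Fz 5.1 yaw 1.483 w 0.198
[[[0.0011,0.0026,-0.0008],[0,0,0],10],[[0.0012,0.0025,0],[0,0,0],10],[[0.0015,0.0024,0],[0,0,0],10]]
tell box xy mm [30.5 33.7] 53
```

```bash
python3 -m jog '[[[0,0,0],[0,0,0],45],[[0,0,0],[0,0,0],45],[[0,0,0.02],[0,0,0],45],[[0,0,0.03],[0,0,0],45],[[0,0,0.02],[0,0,0],45]]'; python3 tt.py
python3 - <<'E'
from h import *
cv2.imwrite('pics/w6b.png',cv2.resize(cv2.imread('pics/wt.png'),None,fx=1.5,fy=1.5))
E
```

```text
clock: 19.15
position: [0.4325, 0.2855, 0.2391]
ee_rot: [0.736, 0.677, -0.013, -0.001]
ft_force: [-0.7, 0.1, -0.1]
grip_width: 0.453
tell box xy mm [30.  33.9] 25
```

View pics/w6b.png

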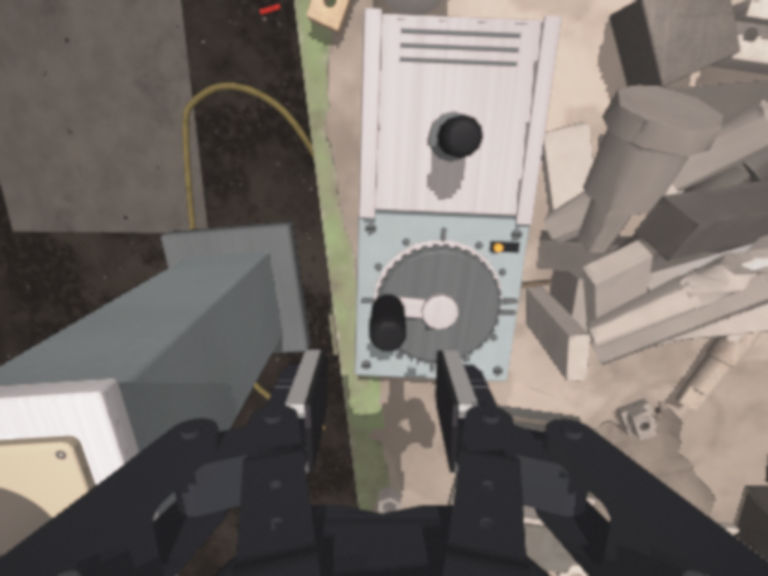

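Run:
```python
from h import *
from scipy.spatial.transform import Rotation as R
print('shut knob',pt('wt',461.5/1.5,134/1.5,.164))
q=np.array(sensors.get_obs()['ee_rot']);t=q.copy();t[2:]=0
print((R.from_quat(t)*R.from_quat(q).inv()).as_rotvec())
```

```text
shut knob [0.47051601 0.36388717 0.164     ]
[ 0.01544583 -0.01786101  0.        ]
```

```bash
python3 -m jog '[[[0.0195,0.0385,-0.01],[0.0154,-0.0179,0],45],[[0.0190,0.0385,-0.01],[0,0,0],45],[[0,0,0],[0,0,0],45]]'
```

```text
clock: 19.58
position: [0.4741, 0.3657, 0.2256]
ee_rot: [0.737, 0.676, 0.003, 0.001]
ft_force: [0.4, -0.4, 0.0]
grip_width: 0.452
```

```bash
python3 -m jog '[[[-0.0034,-0.0029,-0.02],[0,0,0],45],[[0,0,-0.025],[0,0,0],45],[[0,0,-0.012],[0,0,0],45],[[0,0,0],[0,0,0],45]]'
```

```text
clock: 20.08
position: [0.4709, 0.3626, 0.1716]
ee_rot: [0.737, 0.676, 0.005, 0.001]
ft_force: [0.2, 0.1, 0.1]
grip_width: 0.454
```

```bash
python3 -m jog '[[[0,0,-0.013],[0,0,0],45],[[0,0,0],[0,0,0],10],[[0,0,0],[0,0,0],10],[[0,0,0],[0,0,0],10]]' 25
python3 - <<'E'
from h import *
snap('wrist','w7')
E
```

```text
clock: 20.58
position: [0.4722, 0.3628, 0.16]
ee_rot: [0.738, 0.675, 0.006, 0.001]
ft_force: [1.1, -0.2, -3.5]
grip_width: 0.191
```

View pics/w7.png

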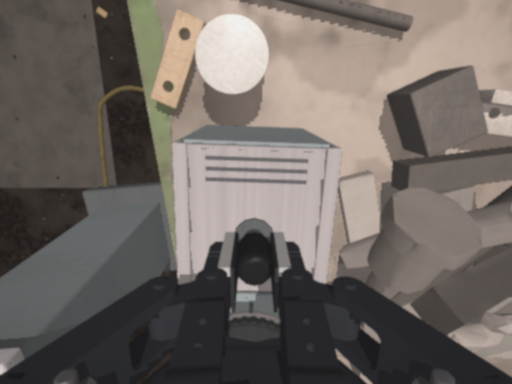

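```bash
python3 -m jog '[[[0.001,0.008,0],[0,0,0],10],[[0.001,0.008,0],[0,0,0],10],[[0.001,0.008,0],[0,0,0],10],[[0.001,0.008,0],[0,0,0],10]]'
```

```text
clock: 21.12
position: [0.4763, 0.3961, 0.1599]
ee_rot: [0.738, 0.675, 0.006, 0.001]
ft_force: [0.5, -2.9, 0.3]
grip_width: 0.196
```

Sliding freely, with about 2.9 N of drag. Continuing to the end stop (about y 0.4175).

```bash
python3 -m jog '[[[0.001,0.008,0],[0,0,0],10],[[0.001,0.007,0],[0,0,0],10],[[0.0008,0.005,0],[0,0,0],10],[[0.0003,0.003,0],[0,0,0],10]]'
```

```text
clock: 21.62
position: [0.4791, 0.418, 0.1597]
ee_rot: [0.738, 0.675, 0.002, 0.003]
ft_force: [-8.7, -25.9, 16.3]
grip_width: 0.195
```

```bash
python3 -m jog '[[[0.0002,0.002,0],[0,0,0],10],[[0.0002,0.002,0],[0,0,0],10]]'
```

```text
clock: 21.88
position: [0.4791, 0.4178, 0.1598]
ee_rot: [0.739, 0.674, -0.002, 0.006]
ft_force: [-4.3, -12.6, 7.2]
grip_width: 0.192
```

```bash
python3 -m jog '[[[0,0,0],[0,0,0],45],[[0,0,0],[0,0,0],45],[[0,0,0.025],[0,0,0],45],[[0,0,0.04],[0,0,0],45],[[0,0,0.05],[0,0,0],45]]'; python3 -m jog '[[[0,-0.05,0.04],[0,0,0],45],[[0,-0.05,0.02],[0,0,0],45],[[0,-0.03,0],[0,0,0],45],[[0,0,0],[0,0,0],45]]'; python3 tt.py
python3 - <<'E'
from h import *
cv2.imwrite('pics/w8b.png',cv2.resize(cv2.imread('pics/wt.png'),None,fx=1.5,fy=1.5))
snap('scene','s8');crop('s8',100,140,380,250,2.8,'s8c')
E
```

```text
clock: 22.5
position: [0.4775, 0.4185, 0.2743]
ee_rot: [0.738, 0.675, -0.004, 0.005]
ft_force: [0.3, -0.2, 0.3]
grip_width: 0.449
clock: 23.0
position: [0.477, 0.2906, 0.3395]
ee_rot: [0.737, 0.676, 0.0, 0.005]
ft_force: [-0.3, -0.5, -0.4]
grip_width: 0.452
tell box xy mm [29.9 34. ] 9
```

View pics/w8b.png

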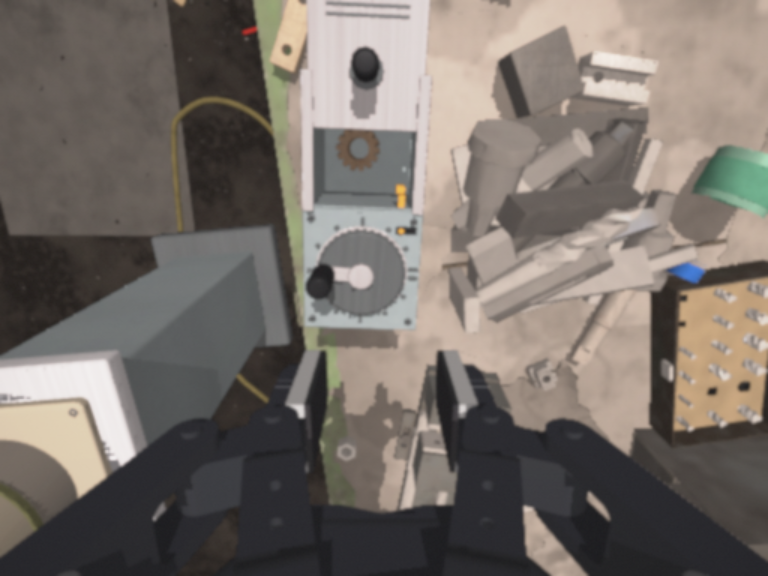

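View pics/s8c.png

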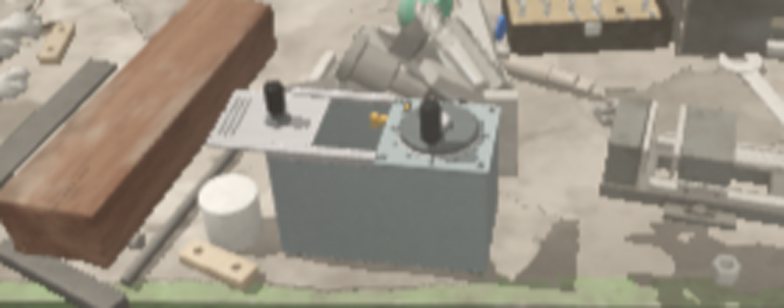

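Run:
```python
from h import *
k=pt('wt',366/1.5,61/1.5,.164)[:2];s=np.array([.4709,.3626])
print(k,(k-s)@[.1227,.9924])
a,b=[cv2.cvtColor(cv2.imread(f'pics/{n}.png'),6)[190:250,155:195] for n in('s0','s8')];print('slug/strap diff',cv2.absdiff(a,b).max(),cv2.absdiff(a,b).mean())
a,b=[cv2.cvtColor(cv2.imread(f'pics/{n}.png'),6)[225:245,345:375] for n in('s0','s8')];print('nut diff',cv2.absdiff(a,b).max())
print(manip.hand_in())
```

```text
[0.47860095 0.41777239] 0.055697990117187256
slug/strap diff 112 3.9745833333333334
nut diff 63
the job is handed in; nothing more can be done
None
```

The lockbox is open: the dial is held at its stop and the shutter is fully open. I handed the job in at about 23 s, with the gripper clear of everything.

- **Dialling:** I wound the crank clockwise more than two turns to four; the camera read −2.06 rad against −2.09. I then went counter-clockwise one full turn past four and on to one, where the camera read about −0.56 and the arm position −0.62, against −0.52. Both are within 10 degrees, but one o'clock disagreed slightly between the two measures.
- **Stop:** Turning slowly clockwise, the force at the knob rose from about 3.4 N to 8.6 N at roughly −9.6 rad, near 6:20 on the dial. The brass pin had moved about 8 mm along −x, so I stopped there and let go.
- **Shutter:** I slid it to its end stop, where the force peaked at about 27 N. The camera put the travel at 55.7 mm against 55 mm, and the compartment with its cutter is visible in the last pictures.
- **Loose parts:** The slug, strap and nut look unmoved in the last scene picture. A before/after pixel comparison was not clean: the largest differences were 112 around the slug and strap and 63 at the nut. I put that down to image noise and the shutter now reaching over that area, but I did not measure the parts' positions again.
- **Sideways load:** While winding there were sideways forces of up to about 23 N at the knob, because my estimate of the dial centre was 1–2 mm off. I corrected it along the way.

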